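# Post the last entry and crack open the prize-draw box

### The arm

A 6-joint arm with a two-finger parallel gripper is mounted at the origin on the work surface. World frame = base frame: x ahead of the robot, y to its left, z up, the work surface at z = 0. Lengths are in m, angles in rad, forces in N, time in s.
With the tool pointing down it reaches from about 0.225 to 0.875 m from the base axis. Payload 3.4 kg.
Tool frame: the origin (TCP) lies midway between the tips of the shut fingers; the grasp point (between the pads) lies 19 mm behind it (manip.grip_point_offset is the distance from the TCP to the grasp point, in m); z points along the fingers, y is the line along which they close (so a half turn about z gives the same grasp; the last joint's range is limited). The gripper opens to 85 mm and grips with 20 to 120 N. Pads are 22 mm wide; open, the fingers measure 114 mm over their backs; the gripper's body (76 mm by 85 mm) begins 54 mm behind the grasp point. The pads swing forward as they close: fully open they stand 13 mm farther back than shut.
Start: joints at [-1.227, 0.276, 1.505, -0, 1.361, -0.121], TCP at [0.258, -0.514, 0.231] pointing down, gripper open.
Joint ranges: [-2.89, 2.89], [-0.75, 2.08], [0.22, 2.7], [-1.18, 4.32], [0.11, 2.71], [-2.7, 2.7]. Speed limits (rad/s): [2.57, 2.57, 3.14, 3.14, 3.14, 3.14].

### API

Orientations are given as a unit quaternion [w, x, y, z].
In Python, from rig import manip gives the robot as it stands.
- The arm moves only by the shell command python3 -m handwheel 'ROWS' [FORCE]. ROWS is JSON, a list of rows, each an object with "translation": the shift along the tool's x, y, z in m, a list of three; "angular": the turn, a rotation vector about the tool's x, y, z in degrees, a list of three; "hand": the closure, from 0 (fully open) to 1 (shut). A call has 1 to 10 rows; each row shifts and turns the commanded pose from where the row before left it, along the tool's axes as they then stand; what a row does not reach is not made up. A row lasts 1/12 s, in which the tool goes at most 41.7 mm and 7.16 degrees, less where a joint would pass 70% of its speed; a pose out of reach is approached as far as the arm can. A call with a gripper value outside its range is refused whole. The fingers move at their own pace and stop on an object; FORCE is the grip in N (left out, the last holds). Time passes only in rows, so rows that do not move let the fingers close. It gives the time, the measured TCP pose, the force, the opening and the grip force at its end, in the units of the state.
- manip.get_state(): the state, without advancing time (a new reading comes with each control period).
- manip.get_image(name): name is "scene" or "top" or "wrist"; returns the picture (420x560x3 uint8, red, green, blue); there is no depth.
- manip.camera_info(name): a dict with "camera_matrix" (3x3 intrinsics, pixels), "eye" and "orientation" of the camera in the world; the wrist camera has in their place "tool_from_camera" (4x4, takes a point from camera to tool coordinates, whose origin is the TCP and whose axes are the flange's). Camera axes: x right, y down, z forward; pixel columns grow to the right and rows downward; lengths in m; the calibration is good to about 2 mm. The wrist camera is an equidistant fisheye: a pixel r from the principal point sees the ray r / f radians off the axis. A picture is of the moment at which its call begins: read the wrist's pose just before it. camera_info takes no time and is no camera call.
- manip.sign_off(): hands the job in; it is judged then, once.
The state is a dict: "clock": time; "qpos": joint angles; "qd": joint speeds; "effort": joint torques, N m; "position": TCP position; "ee_rot": TCP orientation; "contact_force": force on the tool from outside, world axes, zero at the start; "moment": the same for the moment, N m; "width": finger opening in m; "gripper_force": force on a finger pad.
Only numpy, scipy, OpenCV 4.12 (cv2) and the standard library are available. Lean on these libraries where they do the work, as an engineer would, in place of code of your own. Each camera call takes 0.05 s, during which the arm holds its last target. There are 200 camera calls.

### The job

At the book-signing stall, take the taller, square-topped wooden entry tile out of its stand and post it through the slot in the back of the plywood prize-draw box so that it drops fully inside. Only then, with the fingers on the handle, break the box's stuck lid free of its rubber seal without flinging it open, and hold it steadily just ajar, its front edge raised about 4 cm, so that a hand could slip in for the draw. Finish while still holding the lid by its handle, and leave everything else on the table undisturbed.

Things in the scene. Friction and masses are not known exactly. Their poses are not given: they have to be found in the camera images.
- draw_box: Plywood prize-draw box, fixed to the table, 240 (x) x 260 (y) x 120 mm. Origin: centre of its underside; x points from its front (lid handle side, towards the robot) to its back, z up. Walls 6 mm thick, 100 mm high; inner floor 6 mm up. Along the back a fixed wooden strip with the slot, x = 58 to 120 mm, z = 100 to 120 mm; in front of it the lid.
- slot (a point): Centre of the slot's mouth in the fixed strip, at x = 89, y = 0, z = 120 mm of the draw box, whose axes it shares. The slot is 10 mm wide in x, 52 mm long in y, edges chamfered 2 mm, with a chute of that section down to z = 65 mm of the box; below that it is open inside: a tile let go in the slot falls to the box's floor.
- lid_hinge (a point): Middle of the lid's hinge line, which runs along the box's y axis, at x = 57, y = 0, z = 103 mm of the draw box.
- lid_front (a point): Point in the middle of the lower front edge of the lid, 182 mm in front of the hinge line; 103 mm above the table when the lid is shut.
- lid (a joint): Lid angle (rad): 0 shut, grows as the front edge rises; 4 cm is about 0.22. Plywood panel 180 x 260 x 12 mm, about 0.4 kg. The rubber seal clings: it takes an upward pull of 10 to 14 N at the handle to break it free; the pull then fades to about 10 N at 0.1, 5 N at 0.22 and 1 to 2 N at 0.3 rad. Let go below 0.3 it shuts; past about 0.36 rad it swings on up to its stop at 0.6.
- handle (a point): Steel handle on the lid (its bar is lid_c1) near its front edge: round bar, 12 mm diameter, 80 mm long, along the box's y axis, on a thin post at each end. Origin: centre of the bar; lid shut: 98 mm in front of the box's origin (155 mm in front of the hinge line), 149 mm above the table, 28 mm free under it to the lid. Turns with the lid; axes as the box's when shut.
- stand: Wooden stand, fixed, 60 (x) x 150 (y) x 25 mm. Origin: centre of its underside. Two grooves, 10 mm wide in x, 52 mm long in y and 15 mm deep, at y = -35 and +35 mm; the entry tile stands in one and the price tag in the other, either way round.
- tile: The entry tile: flat square-topped wooden tile, 8 (x) x 50 (y) x 80 (z) mm, about 30 g, standing upright in a groove of the stand, its top 90 mm above the table. Origin: centre of its lower edge face, z up.
- tag: A price tag, not to be moved: wooden, 8 x 50 x 60 mm, with a round arched top, standing in the stand's other groove. Origin: centre of its lower edge face, z up.
- pen: Bystander: silver pen lying on the table, 130 mm long, 12 mm thick. Origin: below its middle, x along it.
- paperweight: Bystander: green glass dome paperweight, 68 mm across, 36 mm high. Origin: centre of its underside.
- mug: Bystander: white mug, 80 mm across, 95 mm high, handle at its +y side. Origin: centre of its underside.
- book: Bystander: black hardback lying flat, 150 (x) x 210 (y) x 28 mm. Origin: centre of its underside.
- stamp: Bystander: dark wooden hand stamp standing upright, 40 mm across, 73 mm high. Origin: centre of its underside.
There are look-alikes about, which are no part of the job. Leave any grey or pink look-alike of the tile alone.

How it is judged:
By the outcome, as a careful person would: the job done as asked, in the order asked, and still so for the second after the job is handed in, while the arm keeps its last pose, push and grip.
It also fails if it takes over 62 s, if anything falls off the work surface, if the arm or the gripper's body presses on something with over 40 N, if the wrist force passes 120 N, or if a joint passes its speed limit or range.

## Working session

There is one attempt and no reset: what is moved stays moved. The work goes in short steps, Python scripts to look and compute and a shell command to move; the robot and the scene stay as the last step left them, time stands still between calls to the robot, and variables do not carry over. Pictures are saved under pics/ and viewed, at most 12 in all, crops included, and the job is handed in when it is done.

```bash
mkdir -p pics; ls
cat > h.py <<'E'
import numpy as np, cv2
from rig import manip
from scipy.spatial.transform import Rotation as R
def rot(q): return R.from_quat([q[1],q[2],q[3],q[0]]).as_matrix()
def save(n,f):
    im=manip.get_image(n); cv2.imwrite('pics/'+f,cv2.cvtColor(im,cv2.COLOR_RGB2BGR)); return im
E
python3 - <<'E'
from h import *
print(manip.get_state())
for n in('scene','top','wrist'): print(n,manip.camera_info(n)); save(n,n+'0.png')
print(manip.grip_point_offset)
E
```

```text
pics
{'clock': 0.0, 'qpos': array([-1.22696324e+00,  2.76605868e-01,  1.50613041e+00, -2.95544373e-05,
        1.36070693e+00, -1.20941110e-01]), 'qd': array([-1.19557479e-03,  4.42315457e-04, -7.91842223e-04, -9.08974095e-04,
       -3.96116460e-05, -1.68091558e-03]), 'effort': array([-3.63697081e-04, -4.16786635e+01, -2.45805055e+01, -2.88463280e-04,
        1.11168850e-02,  2.39474701e-05]), 'position': array([ 0.25756301, -0.51349485,  0.2304346 ]), 'ee_rot': array([-9.17932001e-04,  9.73118287e-01,  2.30304022e-01, -1.17265124e-04]), 'contact_force': array([ 0.1034895 , -0.28667695, -1.00206048]), 'moment': array([ 0.00327079,  0.00031044, -0.00220012]), 'gripper_force': 0.0, 'width': 0.08518577506139985}
scene {'camera_matrix': array([[406.9476492 ,   0.        , 275.49153349],
       [  0.        , 406.9476492 , 212.13187937],
       [  0.        ,   0.        ,   1.        ]]), 'eye': array([ 0.93903183, -0.293333  ,  0.97187737]), 'orientation': array([-0.22312744,  0.86765092,  0.42843471, -0.11764236])}
top {'camera_matrix': array([[535.95150397,   0.        , 276.19937296],
       [  0.        , 535.95150397, 202.49030795],
       [  0.        ,   0.        ,   1.        ]]), 'eye': array([ 0.20710796, -0.01631187,  1.68484689]), 'orientation': array([-0.07729525,  0.71457542, -0.69156982,  0.07168409])}
wrist {'camera_matrix': array([[325.1922621 ,   0.        , 283.52751176],
       [  0.        , 325.1922621 , 208.62626322],
       [  0.        ,   0.        ,   1.        ]]), 'tool_from_camera': array([[ 1.15085683e-03, -9.48020488e-01, -3.18207211e-01,
         8.23659631e-02],
       [ 9.99999334e-01,  1.11867882e-03,  2.83857886e-04,
        -3.54988994e-04],
       [ 8.68685748e-05, -3.18207326e-01,  9.48021144e-01,
        -1.42099449e-01],
       [ 0.00000000e+00,  0.00000000e+00,  0.00000000e+00,
         1.00000000e+00]])}
0.0187
```

View pics/scene0.png

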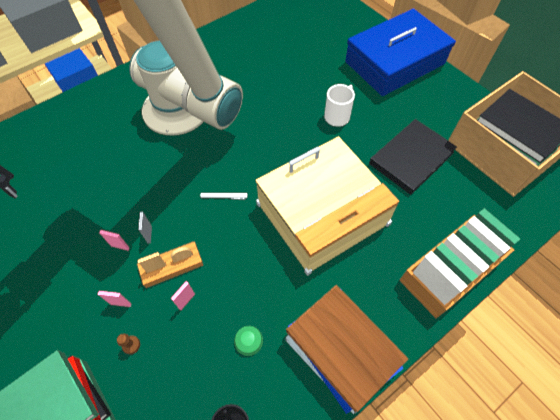

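View pics/top0.png

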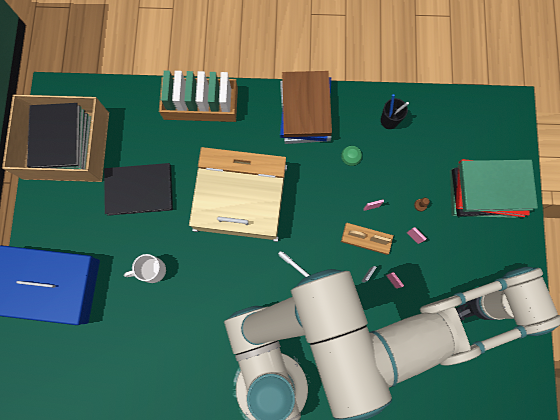

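The scene view shows the box around (325,200) with the slot at (348,216) and the handle at (305,158). The stand is at (170,262), and pink or grey look-alikes lie around it. In the top view the slot is at (242,161), the handle at (235,221) and the stand at (368,238).
Candidates (scene): stand slot left (152,262), stand slot right (181,255), pink ones at (114,240), (114,299) and (182,295), grey (146,228). The last four are excluded by colour, so I'll check the two in the stand with a close crop.

Run:
```python
import cv2,numpy as np
s=cv2.imread('pics/scene0.png');t=cv2.imread('pics/top0.png')
a=cv2.resize(s[230:300,120:220],(800,560)[:1]+(560,),interpolation=cv2.INTER_CUBIC)
a=cv2.resize(s[230:300,120:220],(400,280),interpolation=cv2.INTER_CUBIC)
b=cv2.resize(t[205:275,320:420],(400,280),interpolation=cv2.INTER_CUBIC)
c=cv2.resize(s[125:285,240:410],(400,300),interpolation=cv2.INTER_CUBIC)
c=cv2.resize(s[130:280,245:405],(400,300),interpolation=cv2.INTER_CUBIC)
d=cv2.resize(t[140:245,180:300],(400,300),interpolation=cv2.INTER_CUBIC)
cv2.imwrite('pics/crop1.png',np.vstack([np.hstack([a,b]),np.hstack([c,d])]))
```

```text
(no output)
```

View pics/crop1.png

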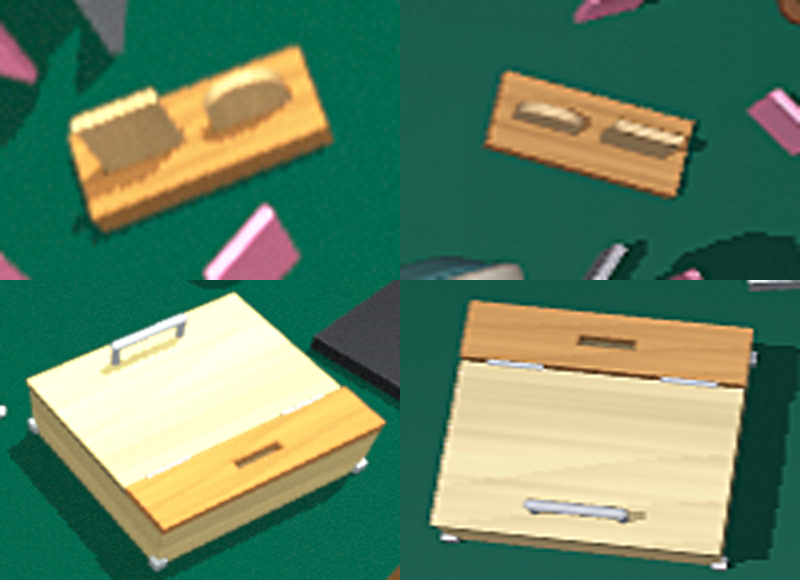

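The crop shows the square-topped tile in the groove at scene (148,257) / top (382,237), and the arched tag in the other groove. I'll use the square one. Next I'll cast rays for the tile, stand, slot and handle.

```bash
cat >> h.py <<'E'
def ray(n,u,v,st=None):
    c=manip.camera_info(n);K=c['camera_matrix']
    if n!='wrist':
        d=rot(c['orientation'])@np.linalg.solve(K,[u,v,1.]); return c['eye'],d/np.linalg.norm(d)
    x,y=(u-K[0,2]),(v-K[1,2]); r=np.hypot(x,y); th=r/K[0,0]
    d=np.array([np.sin(th)*x/r,np.sin(th)*y/r,np.cos(th)])
    T=c['tool_from_camera'];Rt=rot(st['ee_rot'])
    return st['position']+Rt@T[:3,3], Rt@T[:3,:3]@d
def onz(n,u,v,z,st=None):
    e,d=ray(n,u,v,st); return e+d*(z-e[2])/d[2]
def tri(r1,r2):
    A=[];b=[]
    for e,d in(r1,r2):
        P=np.eye(3)-np.outer(d,d);A.append(P);b.append(P@e)
    return np.linalg.lstsq(np.vstack(A),np.hstack(b),rcond=None)[0]
def w2pix(p,st):
    c=manip.camera_info('wrist');K=c['camera_matrix'];T=c['tool_from_camera']
    q=T[:3,:3].T@(rot(st['ee_rot']).T@(np.array(p)-st['position'])-T[:3,3])
    r=np.hypot(q[0],q[1]);th=np.arctan2(r,q[2]);return K[:2,2]+K[0,0]*th*q[:2]/r
E
python3 - <<'E'
from h import *
np.set_printoptions(precision=4,suppress=True)
def both(nm,s,t,z):
    print(nm,'scene',onz('scene',*s,z),'top',onz('top',*t,z),'tri',tri(ray('scene',*s),ray('top',*t)))
both('slot',(348.2,217.5),(241.8,162.1),.12)
both('hA',(291,164),(219,219.1),.149)
both('hB',(318.6,150),(250.5,222.6),.149)
both('tile',(148.3,257.5),(382.5,237),.09)
c=[onz('top',*p,.025) for p in((346.3,223),(393.5,235.5))]+[onz('top',*p,.0) for p in((389.3,254),(341.8,241.3))]
print(np.array(c),np.mean(c,0))
d=c[1]-c[0];print('stand yaw y-axis dir',np.degrees(np.arctan2(d[1],d[0])),np.linalg.norm(d))
a,b=onz('top',201,147.4,.12),onz('top',285.9,156.8,.12);d=b-a
print('box back',a,b,np.degrees(np.arctan2(d[1],d[0])),np.linalg.norm(d))
E
```

```text
slot scene [0.6703 0.1141 0.12  ] top [0.6641 0.1103 0.12  ] tri [0.6674 0.1134 0.1154]
hA scene [0.4809 0.0899 0.149 ] top [0.4811 0.1664 0.149 ] tri [0.4721 0.1395 0.1136]
hB scene [0.4896 0.172  0.149 ] top [0.4738 0.0742 0.149 ] tri [0.4923 0.1076 0.1934]
tile scene [ 0.4542 -0.3142  0.09  ] top [ 0.4531 -0.32    0.09  ] tri [ 0.4536 -0.317   0.0905]
[[ 0.5038 -0.2193  0.025 ]
 [ 0.4689 -0.3667  0.025 ]
 [ 0.4136 -0.3581  0.    ]
 [ 0.449  -0.2084  0.    ]] [ 0.4588 -0.2881  0.0125]
stand yaw y-axis dir -103.29188042996063 0.15153401290222165
box back [0.7068 0.2372 0.12  ] [ 0.6852 -0.023   0.12  ] -94.75815008145987 0.26103309859621815
```

```bash
cat >> h.py <<'E'
np.set_printoptions(precision=4,suppress=True)
def target(p,yaw,tilt=0.):
    """yaw: dir of tool x in deg (tool down); tilt: extra turn about tool x, deg"""
    y=np.radians(yaw); x=np.array([np.cos(y),np.sin(y),0]); z=np.array([0,0,-1.])
    Rg=np.column_stack([x,np.cross(z,x),z])@R.from_rotvec([tilt,0,0],degrees=True).as_matrix()
    return np.array(p),Rg
def delta(p,yaw,tilt=0.):
    st=manip.get_state();p,Rg=target(p,yaw,tilt);R0=rot(st['ee_rot'])
    print('t',round(st['clock'],2),'pos',st['position'],'w',round(st['width'],4),'g',round(st['gripper_force'],1),'F',st['contact_force'])
    print('move first (tool now) mm',R0.T@(p-st['position'])*1e3,'turn deg',np.degrees(R.from_matrix(R0.T@Rg).as_rotvec()),'move after turn mm',Rg.T@(p-st['position'])*1e3)
E
python3 - <<'E'
from h import *
delta([.453,-.317,.19],76.7)
E
python3 -m handwheel '[{"translation":[0,0,0],"angular":[0,0,-7.1],"hand":0.3},{"translation":[0,0,0],"angular":[0,0,-7.1],"hand":0.3},{"translation":[0,0,0],"angular":[0,0,-7.1],"hand":0.3},{"translation":[0,0,0],"angular":[0,0,-7.1],"hand":0.3},{"translation":[0,0,0],"angular":[0,0,-7.1],"hand":0.3},{"translation":[0,0,0],"angular":[0,0,-7.1],"hand":0.3},{"translation":[0,0,0],"angular":[0,0,-7.1],"hand":0.3},{"translation":[0,0,0],"angular":[0,0,0],"hand":0.3}]' 25
python3 -c "
from h import *
delta([.453,-.317,.19],76.7)"
```

```text
t 0.15 pos [ 0.2576 -0.5136  0.2306] w 0.0853 g 0.0 F [0.488  0.9374 0.1414]
move first (tool now) mm [262.8082 -88.1095  40.8126] turn deg [ -0.0702  -0.0437 -50.0685] move after turn mm [236.3002 144.9386  40.6465]
clock: 0.82
position: [0.2577, -0.5138, 0.2309]
ee_rot: [-0.0, 0.786, 0.619, 0.0]
contact_force: [-0.0, -0.2, 0.4]
width: 0.0595
gripper_force: 0.0
t 0.82 pos [ 0.2577 -0.5138  0.2309] w 0.0595 g 0.0 F [-0.016  -0.1857  0.4191]
move first (tool now) mm [237.0928 143.7544  41.0343] turn deg [-0.022  -0.0363 -0.2572] move after turn mm [236.471  144.8017  40.9398]
```

```bash
python3 -m handwheel '[{"translation":[0.0296,0.018,0.005],"angular":[0,0,0],"hand":0.3},{"translation":[0.0296,0.018,0.005],"angular":[0,0,0],"hand":0.3},{"translation":[0.0296,0.018,0.005],"angular":[0,0,0],"hand":0.3},{"translation":[0.0296,0.018,0.005],"angular":[0,0,0],"hand":0.3},{"translation":[0.0296,0.018,0.005],"angular":[0,0,0],"hand":0.3},{"translation":[0.0296,0.018,0.005],"angular":[0,0,0],"hand":0.3},{"translation":[0.0296,0.018,0.005],"angular":[0,0,0],"hand":0.3},{"translation":[0.0296,0.018,0.005],"angular":[0,0,0],"hand":0.3},{"translation":[0,0,0],"angular":[0,0,0],"hand":0.3},{"translation":[0,0,0],"angular":[0,0,0],"hand":0.3}]'
python3 -c "
from h import *
delta([.453,-.317,.14],76.7)
st=manip.get_state();save('wrist','w1.png')
for p in([.453,-.317,.09],[.48,-.323,.025]):print(w2pix(p,st))"
```

```text
clock: 1.65
position: [0.4544, -0.3164, 0.1908]
ee_rot: [-0.001, 0.786, 0.618, -0.0]
contact_force: [0.1, -0.4, -1.2]
width: 0.0598
gripper_force: 0.0
t 1.65 pos [ 0.4544 -0.3164  0.1908] w 0.0598 g 0.0 F [ 0.0657 -0.4101 -1.2084]
move first (tool now) mm [-0.9549 -1.1803 50.7804] turn deg [-0.0595 -0.0216 -0.3122] move after turn mm [-0.9292 -1.2381 50.7795]
[281.789  210.9392]
[310.386  189.0008]
```

View pics/w1.png

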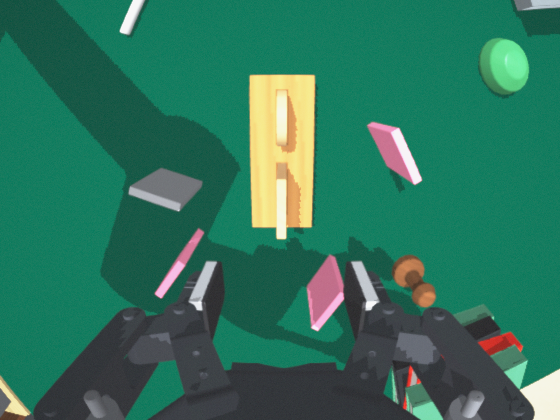

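The tile's top face is centred at wrist pixel (281.5,210), against a predicted (281.8,210.9), and its yaw matches. Pink tiles stand at (181,263), (325,292) and (395,153), so I'll check their clearance.

```bash
python3 -c "
from h import *
st=manip.get_state();R0=rot(st['ee_rot'])
for n,p in dict(tile=(281.5,210)).items():print(n,onz('wrist',*p,.09,st))
for p in((328,258),(345,300),(313,328),(203,232),(158,297),(370,124),(420,183),(200,185)):
  print(p,[(R0.T@(onz('wrist',*p,z,st)-st['position']))[:2]*1e3 for z in(0,.08)])"
```

```text
tile [ 0.4523 -0.3175  0.09  ]
(328, 258) [array([-89.4281,  51.6955]), array([-48.1586,  39.3402])]
(345, 300) [array([-149.299 ,   76.9663]), array([-93.6512,  58.542 ])]
(313, 328) [array([-193.4744,   38.8608]), array([-127.2176,   29.5877])]
(203, 232) [array([-57.4201, -91.0118]), array([-23.8375, -69.0951])]
(158, 297) [array([-150.5467, -162.4992]), array([ -94.5993, -123.4144])]
(370, 124) [array([63.467 , 89.8808]), array([68.0178, 68.355 ])]
(420, 183) [array([  1.1687, 152.9511]), array([ 20.6808, 116.2786])]
(200, 185) [array([ -2.5409, -90.033 ]), array([ 17.8621, -68.3514])]
```

```bash
python3 -m handwheel '[{"translation":[-0.0013,-0.0016,0.02],"angular":[0,0,-0.3],"hand":0.3},{"translation":[0,0,0.025],"angular":[0,0,0],"hand":0.3},{"translation":[0,0,0.025],"angular":[0,0,0],"hand":0.3},{"translation":[0,0,0.025],"angular":[0,0,0],"hand":0.3},{"translation":[0,0,0.02],"angular":[0,0,0],"hand":0.3},{"translation":[0,0,0.01],"angular":[0,0,0],"hand":0.3},{"translation":[0,0,0.01],"angular":[0,0,0],"hand":0.3},{"translation":[0,0,0],"angular":[0,0,0],"hand":0.3},{"translation":[0,0,0],"angular":[0,0,0],"hand":0.3}]' 25
python3 -m handwheel '[{"translation":[0,0,0],"angular":[0,0,0],"hand":1},{"translation":[0,0,0],"angular":[0,0,0],"hand":1},{"translation":[0,0,0],"angular":[0,0,0],"hand":1},{"translation":[0,0,0],"angular":[0,0,0],"hand":1},{"translation":[0,0,0],"angular":[0,0,0],"hand":1},{"translation":[0,0,0],"angular":[0,0,0],"hand":1},{"translation":[0,0,0],"angular":[0,0,0],"hand":1},{"translation":[0,0,0],"angular":[0,0,0],"hand":1}]' 30
python3 -c "
from h import *
delta([.4525,-.3173,.056],76.7)"
```

```text
clock: 2.45
position: [0.4517, -0.3196, 0.0566]
ee_rot: [0.0, 0.785, 0.62, -0.0]
contact_force: [0.8, -0.0, 0.3]
width: 0.0599
gripper_force: 0.0
clock: 3.12
position: [0.4522, -0.3191, 0.057]
ee_rot: [0.001, 0.785, 0.62, 0.0]
contact_force: [-0.5, 0.1, 5.4]
width: 0.0071
gripper_force: 33.7
t 3.12 pos [ 0.4522 -0.3191  0.057 ] w 0.0071 g 33.7 F [-0.4666  0.1008  5.3772]
move first (tool now) mm [ 1.8548 -0.1718  1.0361] turn deg [ 0.0741  0.0374 -0.0659] move after turn mm [ 1.8543 -0.1683  1.0375]
```

```bash
python3 -m handwheel '[{"translation":[0,0,-0.01],"angular":[0,0,0],"hand":1},{"translation":[0,0,-0.015],"angular":[0,0,0],"hand":1},{"translation":[0,0,-0.025],"angular":[0,0,0],"hand":1},{"translation":[0,0,-0.03],"angular":[0,0,0],"hand":1},{"translation":[0,0,-0.03],"angular":[0,0,0],"hand":1},{"translation":[0,0,-0.03],"angular":[0,0,0],"hand":1},{"translation":[0,0,-0.025],"angular":[0,0,0],"hand":1},{"translation":[0,0,0],"angular":[0,0,-4],"hand":1},{"translation":[0,0,0],"angular":[0,0,-4.5],"hand":1},{"translation":[0,0,0],"angular":[0,0,0],"hand":1}]'
python3 -c "
from h import *
delta([.6675,.113,.22],85.2)"
```

```text
clock: 3.95
position: [0.4516, -0.3187, 0.2222]
ee_rot: [0.0, 0.736, 0.677, -0.0]
contact_force: [0.7, -0.1, -1.5]
width: 0.0076
gripper_force: 32.9
t 3.95 pos [ 0.4516 -0.3187  0.2222] w 0.0076 g 32.9 F [ 0.7266 -0.1305 -1.4557]
move first (tool now) mm [448.2628 179.0423   1.9982] turn deg [0.0342 0.0368 0.0072] move after turn mm [448.2841 178.9868   2.1794]
```

```bash
python3 -m handwheel '[{"translation":[0.015,0.009,0],"angular":[0,0,0],"hand":1},{"translation":[0.03,0.014,0],"angular":[0,0,0],"hand":1},{"translation":[0.03,0.014,0],"angular":[0,0,0],"hand":1},{"translation":[0.03,0.014,0],"angular":[0,0,0],"hand":1},{"translation":[0.03,0.014,0],"angular":[0,0,0],"hand":1},{"translation":[0.03,0.014,0],"angular":[0,0,0],"hand":1},{"translation":[0.03,0.014,0],"angular":[0,0,0],"hand":1},{"translation":[0.03,0.014,0],"angular":[0,0,0],"hand":1},{"translation":[0.03,0.014,0],"angular":[0,0,0],"hand":1},{"translation":[0.03,0.014,0],"angular":[0,0,0],"hand":1}]'
python3 -m handwheel '[{"translation":[0.03,0.014,0],"angular":[0,0,0],"hand":1},{"translation":[0.03,0.014,0],"angular":[0,0,0],"hand":1},{"translation":[0.03,0.014,0],"angular":[0,0,0],"hand":1},{"translation":[0.015,0.002,0],"angular":[0,0,0],"hand":1},{"translation":[0,0,0],"angular":[0,0,0],"hand":1},{"translation":[0,0,0],"angular":[0,0,0],"hand":1},{"translation":[0,0,0],"angular":[0,0,0],"hand":1}]'
python3 -c "
from h import *
delta([.6675,.113,.22],85.2)
st=manip.get_state();save('wrist','w2.png');print(w2pix([.6675,.113,.12],st))"
```

```text
clock: 4.78
position: [0.6105, -0.0447, 0.2208]
ee_rot: [-0.001, 0.737, 0.676, -0.001]
contact_force: [0.6, -0.1, -0.8]
width: 0.0076
gripper_force: 32.8
clock: 5.37
position: [0.6623, 0.0535, 0.221]
ee_rot: [-0.0, 0.737, 0.676, -0.001]
contact_force: [0.1, -0.4, 0.3]
width: 0.0074
gripper_force: 32.8
t 5.37 pos [0.6623 0.0535 0.221 ] w 0.0074 g 32.8 F [ 0.1294 -0.3732  0.2618]
move first (tool now) mm [59.715   0.0351  0.8754] turn deg [-0.084   0.0791 -0.1278] move after turn mm [59.7135  0.167   0.9579]
[283.4127 133.4645]
```

View pics/w2.png

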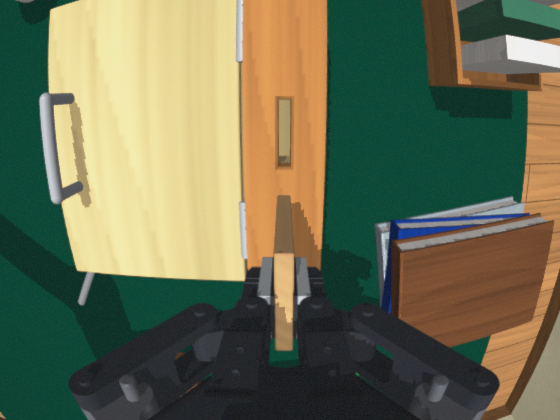

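The slot mouth is centred at about (284.7,132.5), and the tile's lower leading edge at about (284,198). I'll measure both with column profiles.

```bash
python3 -c "
from h import *
st=manip.get_state();R0=rot(st['ee_rot'])
g=cv2.imread('pics/w2.png').astype(int)
for r in(110,130,150,160):print(r,[tuple(x)[::-1] for x in g[r,272:298:1]] if r==130 else g[r,270:300].sum(1))
for r in(200,206,220,240):print(r,g[r,268:302].sum(1))
print('col285',g[90:104,285].sum(1),g[160:174,285].sum(1),g[190:202,284].sum(1))
for p in((284.7,97),(284.7,132.5),(284.7,169)):
  w=onz('wrist',*p,.12,st);print(w,R0.T@(w-st['position'])*1e3)
for p in((277,198),(291,198)):
  w=onz('wrist',*p,.174,st);print(p,R0.T@(w-st['position'])*1e3)
"
```

```text
110 [471 465 460 458 443 390 347 296 312 411 434 439 436 439 432 434 423 431
 428 407 310 309 360 396 429 437 435 427 417 414]
130 [(np.int64(223), np.int64(155), np.int64(88)), (np.int64(221), np.int64(153), np.int64(87)), (np.int64(214), np.int64(145), np.int64(83)), (np.int64(186), np.int64(124), np.int64(74)), (np.int64(171), np.int64(115), np.int64(68)), (np.int64(153), np.int64(106), np.int64(64)), (np.int64(134), np.int64(113), np.int64(76)), (np.int64(168), np.int64(148), np.int64(105)), (np.int64(176), np.int64(155), np.int64(108)), (np.int64(175), np.int64(155), np.int64(107)), (np.int64(175), np.int64(155), np.int64(107)), (np.int64(176), np.int64(156), np.int64(109)), (np.int64(172), np.int64(152), np.int64(106)), (np.int64(174), np.int64(155), np.int64(109)), (np.int64(171), np.int64(152), np.int64(107)), (np.int64(169), np.int64(149), np.int64(104)), (np.int64(168), np.int64(151), np.int64(105)), (np.int64(165), np.int64(145), np.int64(101)), (np.int64(126), np.int64(100), np.int64(65)), (np.int64(158), np.int64(110), np.int64(63)), (np.int64(177), np.int64(121), np.int
[... 767 characters left out ...]
95 305 423]
220 [458 453 455 451 450 445 446 384 310 290 293 293 290 287 291 281 293 289
 282 290 288 295 277 274 291 307 298 291 294 286 289 298 294 294]
240 [457 455 458 454 446 440 333 292 293 297 299 298 291 289 293 292 287 292
 285 293 292 284 291 290 266 274 298 294 291 295 297 291 293 296]
col285 [448 447 454 453 457 441 392 356 337 348 413 429 437 431] [323 322 296 251 239 246 292 346 369 404 443 454 455 455] [456 457 445 450 443 342 301 296 298 292 293 295]
[0.671  0.1398 0.12  ] [ 87.1689   1.0952 101.0861]
[0.6687 0.1133 0.12  ] [ 60.5596   1.1384 101.1156]
[0.6664 0.0855 0.12  ] [ 32.6363   1.1911 101.1466]
(277, 198) [25.7111 -3.6355 47.1587]
(291, 198) [25.7247  4.8693 47.1507]
```

```bash
python3 -m handwheel '[{"translation":[0.015,0.0003,0],"angular":[0,0,0],"hand":1},{"translation":[0.025,0,0],"angular":[0,0,0],"hand":1},{"translation":[0.0198,0,0],"angular":[0,0,0],"hand":1},{"translation":[0,0,0.02],"angular":[0,0,0],"hand":1},{"translation":[0,0,0.016],"angular":[0,0,0],"hand":1},{"translation":[0,0,0],"angular":[0,0,0],"hand":1},{"translation":[0,0,0],"angular":[0,0,0],"hand":1},{"translation":[0,0,0],"angular":[0,0,0],"hand":1}]'
python3 -c "
from h import *
delta([.6682,.1131,.13],85.2)
st=manip.get_state();im=save('wrist','w3.png')
cv2.imwrite('pics/w3c.png',cv2.resize(im[150:330,180:390,::-1],(700,600)))
print(w2pix([.6682,.1131,.12],st))"
```

```text
clock: 6.08
position: [0.669, 0.1138, 0.1863]
ee_rot: [0.0, 0.737, 0.676, 0.001]
contact_force: [-0.6, -0.4, -1.4]
width: 0.0078
gripper_force: 32.8
t 6.08 pos [0.669  0.1138 0.1863] w 0.0078 g 32.8 F [-0.6444 -0.3534 -1.4473]
move first (tool now) mm [-0.7868 -0.8584 56.2915] turn deg [ 0.0797 -0.0126 -0.1205] move after turn mm [-0.7728 -0.7817 56.2928]
[281.7544 226.8846]
```

View pics/w3c.png

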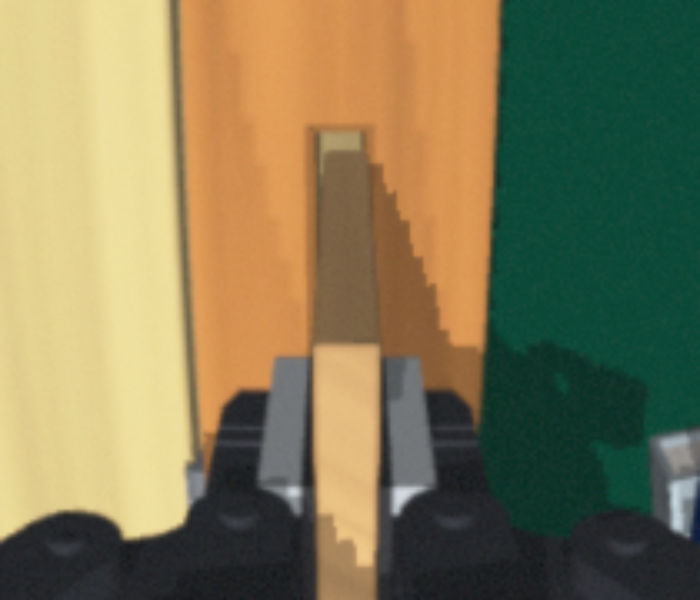

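```bash
python3 -c "
from h import *
st=manip.get_state();R0=rot(st['ee_rot'])
f=lambda u,v,z:R0.T@(onz('wrist',180+u*.3,150+v*.3,z,st)-st['position'])*1e3
print(f(340.5,126,.12),f(345.5,150,.139))"
python3 -m handwheel '[{"translation":[-0.0005,-0.0006,0.01],"angular":[0,0,-0.1],"hand":1},{"translation":[0,0,0.01],"angular":[0,0,0],"hand":1},{"translation":[0,0,0.006],"angular":[0,0,0],"hand":1},{"translation":[0,0,0.005],"angular":[0,0,0],"hand":1},{"translation":[0,0,0.005],"angular":[0,0,0],"hand":1}]'
```

```text
[26.9306 -0.5963 66.7241] [27.4488  0.4006 47.7266]
clock: 6.55
position: [0.6688, 0.1092, 0.1593]
ee_rot: [0.005, 0.736, 0.677, 0.0]
contact_force: [-12.9, -14.7, 46.6]
width: 0.0074
gripper_force: 44.4
```

```bash
python3 -m handwheel '[{"translation":[0,0,-0.012],"angular":[0,0,0],"hand":1},{"translation":[0,0,-0.012],"angular":[0,0,0],"hand":1},{"translation":[0,0,-0.012],"angular":[0,0,0],"hand":1},{"translation":[0,0,0],"angular":[0,0,0],"hand":1},{"translation":[0,0,0],"angular":[0,0,0],"hand":1},{"translation":[0,0,0],"angular":[0,0,0],"hand":1}]'
python3 -c "
from h import *
delta([.6682,.1131,.13],85.2)
st=manip.get_state();im=save('wrist','w4.png')
cv2.imwrite('pics/w4c.png',cv2.resize(im[150:330,180:390,::-1],(700,600)))
"
```

```text
clock: 7.05
position: [0.6673, 0.1135, 0.184]
ee_rot: [-0.001, 0.736, 0.677, -0.001]
contact_force: [0.2, 0.1, -0.1]
width: 0.0073
gripper_force: 37.9
t 7.05 pos [0.6673 0.1135 0.184 ] w 0.0073 g 37.9 F [ 0.1547  0.0851 -0.0548]
move first (tool now) mm [-0.3423  0.977  54.0195] turn deg [-0.0993  0.021   0.0228] move after turn mm [-0.3618  0.8835 54.021 ]
```

View pics/w4c.png

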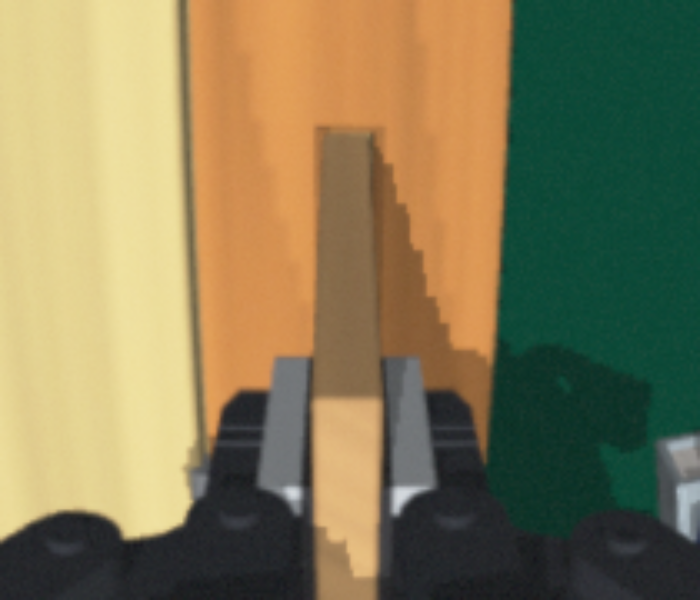

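The tile has pitched in the grip: its near edge face now spans crop rows 132–398, up from 150–345. I'll solve the pitch and slide from the two corner rays.

Run:
```python
from h import *
from scipy.optimize import fsolve,least_squares
c=manip.camera_info('wrist');K=c['camera_matrix'];T=c['tool_from_camera']
def row(p):
    q=T[:3,:3].T@(np.array([p[0],0,p[1]])-T[:3,3]);r=np.hypot(q[0],q[1]);return K[1,2]+K[0,0]*np.arctan2(r,q[2])*q[1]/r
def corners(phi,x0,zt):   # tile about grasp point; x0 tile-centre offset, zt top rel. grasp(-z up)
    g=np.array([0,-.0187]);M=np.array([[np.cos(phi),np.sin(phi)],[-np.sin(phi),np.cos(phi)]])
    return [g+M@np.array([x0+.025*s,z]) for z in(zt,zt+.08) for s in(1,-1)]
R_=lambda v:150+.3*v
b=fsolve(lambda v:[row(corners(0,v[0],v[1])[0])-R_(345),row(corners(0,v[0],v[1])[2])-R_(150)],[0,-.015]);print('before x0,zt',b)
for x0 in(b[0],0.0):
  a=fsolve(lambda v:[row(corners(v[0],x0,v[1])[0])-R_(398),row(corners(v[0],x0,v[1])[2])-R_(132)],[.1,b[1]])
  print('after phi deg',np.degrees(a[0]),'zt',a[1],np.array(corners(a[0],x0,a[1]))*1e3)
print('slot far edge row now', 'z of strip in tool', 184-120)
```

```text
before x0,zt [ 0.002  -0.0121]
after phi deg 5.6796840272540265 zt -0.018480489478111806 [[ 25.0689 -39.7649]
 [-24.6856 -34.8166]
 [ 32.9863  39.8424]
 [-16.7682  44.7907]]
after phi deg 6.404151325946622 zt -0.014983314216733918 [[ 23.1727 -36.3783]
 [-26.5152 -30.8013]
 [ 32.096   43.1224]
 [-17.592   48.6995]]
slot far edge row now z of strip in tool 64
```

```bash
python3 -m handwheel '[{"translation":[0,0,-0.006],"angular":[0,0,0],"hand":1},{"translation":[0,0,0],"angular":[0,-3,0],"hand":1},{"translation":[0,0,0],"angular":[0,-3,0],"hand":1},{"translation":[0,0,0],"angular":[0,0,0],"hand":1},{"translation":[0,0,0],"angular":[0,0,0],"hand":1},{"translation":[0,0,0],"angular":[0,0,0],"hand":1}]'
python3 -c "
from h import *
delta([.6682,.1131,.13],85.2)
st=manip.get_state();im=save('wrist','w5.png')
s=manip.get_image('scene')
a=cv2.resize(im[150:330,180:390,::-1],(420,360));b=cv2.resize(s[110:250,280:440,::-1],(380,360))
cv2.imwrite('pics/w5c.png',cv2.hconcat([a,b]))
"
```

```text
clock: 7.6
position: [0.6678, 0.1136, 0.1909]
ee_rot: [0.035, 0.735, 0.676, -0.039]
contact_force: [-0.2, -0.2, -0.5]
width: 0.0077
gripper_force: 37.8
t 7.6 pos [0.6678 0.1136 0.1909] w 0.0077 g 37.8 F [-0.2065 -0.2025 -0.5423]
move first (tool now) mm [ 5.8337  0.4922 60.6226] turn deg [-0.0404  5.9727  0.0473] move after turn mm [-0.5057  0.4471 60.9009]
```

View pics/w5c.png

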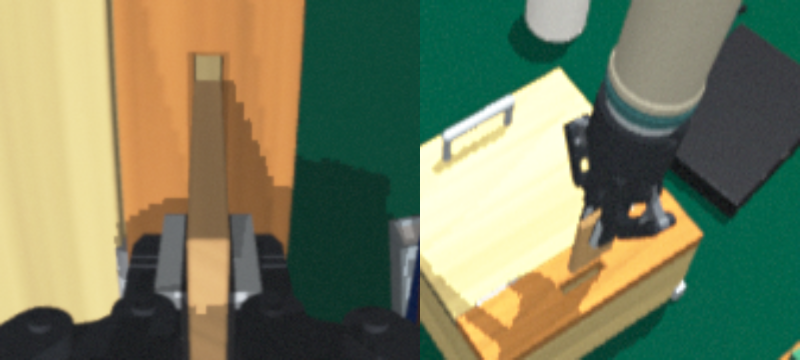

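The left panel shows the slot's far end at row 177 and the tile's lower edge at row 190, with the columns centred on each other. I'll work out the offset along the slot.

Run:
```python
from h import *
st=manip.get_state();R0=rot(st['ee_rot'])
y=np.radians(85.2);ax=np.array([np.cos(y),np.sin(y),0])
S=onz('wrist',180+208.5/2,177,.12,st);print('slot end',S,'centre est',S-.028*ax)
c=np.array([.6683,.1127,.12])
for C in([[25.07,-39.76],[-24.69,-34.82],[32.99,39.84],[-16.77,44.79]],[[23.17,-36.38],[-26.5,-30.8],[32.1,43.12],[-17.59,48.7]]):
    W=[st['position']+R0@np.array([x,0,z])/1e3 for x,z in C]
    print([( round((w-c)@ax*1e3,2),round(w[2]*1e3,2)) for w in W])
```

```text
slot end [0.6709 0.1397 0.12  ] centre est [0.6686 0.1118 0.12  ]
[(np.float64(29.46), np.float64(228.09)), (np.float64(-20.54), np.float64(228.36)), (np.float64(29.04), np.float64(148.09)), (np.float64(-20.96), np.float64(148.36))]
[(np.float64(27.22), np.float64(224.92)), (np.float64(-22.76), np.float64(224.55)), (np.float64(27.81), np.float64(144.92)), (np.float64(-22.19), np.float64(144.55))]
```

```bash
python3 -m handwheel '[{"translation":[-0.004,0,0.0004],"angular":[0,0,0],"hand":1},{"translation":[0.001,0,0.0099],"angular":[0,0,0],"hand":1},{"translation":[0.001,0,0.0099],"angular":[0,0,0],"hand":1},{"translation":[0.0003,0,0.003],"angular":[0,0,0],"hand":1},{"translation":[0.0003,0,0.003],"angular":[0,0,0],"hand":1},{"translation":[0,0,0],"angular":[0,0,0],"hand":1}]'
python3 -m handwheel '[{"translation":[0.0003,0,0.003],"angular":[0,0,0],"hand":1},{"translation":[0,0,0],"angular":[0,0,0],"hand":1}]'
```

```text
clock: 8.2
position: [0.667, 0.1094, 0.1639]
ee_rot: [0.035, 0.735, 0.676, -0.039]
contact_force: [0.1, 0.7, -0.4]
width: 0.0078
gripper_force: 37.8
clock: 8.37
position: [0.6675, 0.1096, 0.162]
ee_rot: [0.035, 0.735, 0.676, -0.039]
contact_force: [0.6, -0.7, -0.2]
width: 0.0077
gripper_force: 37.8
```

```bash
python3 -m handwheel '[{"translation":[0.0003,0,0.003],"angular":[0,0,0],"hand":1},{"translation":[0,0,0],"angular":[0,0,0],"hand":1}]'
python3 -m handwheel '[{"translation":[0.0003,0,0.003],"angular":[0,0,0],"hand":1},{"translation":[0,0,0],"angular":[0,0,0],"hand":1}]'
python3 -c "
from h import *
im=save('wrist','w6.png')
s=manip.get_image('scene')
a=cv2.resize(im[150:330,180:390,::-1],(420,360));b=cv2.resize(s[110:250,280:440,::-1],(380,360))
cv2.imwrite('pics/w6c.png',cv2.hconcat([a,b]))
"
```

```text
clock: 8.53
position: [0.6675, 0.1096, 0.159]
ee_rot: [0.035, 0.735, 0.676, -0.039]
contact_force: [-0.6, -0.3, -0.8]
width: 0.0079
gripper_force: 37.8
clock: 8.7
position: [0.6674, 0.1095, 0.1559]
ee_rot: [0.035, 0.735, 0.676, -0.039]
contact_force: [-0.9, 0.3, -0.4]
width: 0.0077
gripper_force: 37.8
```

The tile's bottom is now below the mouth with no contact force, so it is in the slot. I'll keep going down.

```bash
python3 -m handwheel '[{"translation":[0.0004,0,0.004],"angular":[0,0,0],"hand":1},{"translation":[0.0004,0,0.004],"angular":[0,0,0],"hand":1},{"translation":[0,0,0],"angular":[0,0,0],"hand":1}]'
python3 -m handwheel '[{"translation":[0.0004,0,0.004],"angular":[0,0,0],"hand":1},{"translation":[0.0004,0,0.004],"angular":[0,0,0],"hand":1},{"translation":[0,0,0],"angular":[0,0,0],"hand":1}]'
```

```text
clock: 9.05
position: [0.6669, 0.1094, 0.1471]
ee_rot: [0.035, 0.735, 0.676, -0.039]
contact_force: [-1.2, -0.2, -0.6]
width: 0.0077
gripper_force: 37.8
clock: 9.3
position: [0.667, 0.1093, 0.139]
ee_rot: [0.035, 0.735, 0.676, -0.039]
contact_force: [-1.1, -0.1, 0.1]
width: 0.0079
gripper_force: 37.8
```

```bash
python3 -m handwheel '[{"translation":[0.0005,0,0.005],"angular":[0,0,0],"hand":1},{"translation":[0,0,0],"angular":[0,0,0],"hand":1},{"translation":[0,0,0],"angular":[0,0,0],"hand":0.4},{"translation":[0,0,0],"angular":[0,0,0],"hand":0.4},{"translation":[0,0,0],"angular":[0,0,0],"hand":0.4},{"translation":[0,0,0],"angular":[0,0,0],"hand":0.4},{"translation":[0,0,0],"angular":[0,0,0],"hand":0.4},{"translation":[0,0,0],"angular":[0,0,0],"hand":0.4}]'
python3 -m handwheel '[{"translation":[-0.0015,0,-0.015],"angular":[0,0,0],"hand":0.4},{"translation":[-0.003,0,-0.03],"angular":[0,0,0],"hand":0.4},{"translation":[-0.004,0,-0.04],"angular":[0,0,0],"hand":0.4},{"translation":[0,0,0],"angular":[0,3,0],"hand":0.4},{"translation":[0,0,0],"angular":[0,3,0],"hand":0.4},{"translation":[-0.04,0,0],"angular":[0,0,0],"hand":0.4},{"translation":[0,0,0],"angular":[0,0,0],"hand":0.4},{"translation":[0,0,0],"angular":[0,0,0],"hand":0.4},{"translation":[0,0,0],"angular":[0,0,0],"hand":0.4}]'
python3 -c "
from h import *
delta([.4817,.1285,.22],85.2)
st=manip.get_state();save('wrist','w7.png');print(w2pix([.4817,.1285,.149],st))"
```

```text
clock: 9.97
position: [0.6677, 0.1094, 0.1354]
ee_rot: [0.036, 0.735, 0.676, -0.038]
contact_force: [0.4, 0.1, 0.1]
width: 0.051
gripper_force: 0.0
clock: 10.72
position: [0.6643, 0.0699, 0.2207]
ee_rot: [-0.0, 0.736, 0.677, 0.0]
contact_force: [-0.3, 0.7, -0.2]
width: 0.0516
gripper_force: 0.0
t 10.72 pos [0.6643 0.0699 0.2207] w 0.0516 g 0.0 F [-0.3058  0.6753 -0.2022]
move first (tool now) mm [  43.0882 -186.8959    0.734 ] turn deg [ 0.0035 -0.028  -0.0203] move after turn mm [  43.1546 -186.8806    0.7243]
[ 51.7225 170.3168]
```

View pics/w7.png

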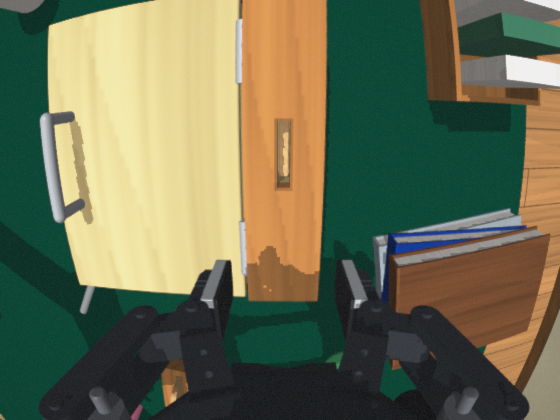

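The slot at (284,155) shows the tile's top edge well down inside the box, so it has dropped. The handle bar runs from (47,120) to (60,216), matching the predicted centre (52,170). I'll move above it and check.

```bash
python3 -m handwheel '[{"translation":[0.005,-0.02,0],"angular":[0,0,0],"hand":0.3},{"translation":[0.007,-0.03,0],"angular":[0,0,0],"hand":0.3},{"translation":[0.007,-0.03,0],"angular":[0,0,0],"hand":0.3},{"translation":[0.007,-0.03,0],"angular":[0,0,0],"hand":0.3},{"translation":[0.007,-0.03,0],"angular":[0,0,0],"hand":0.3},{"translation":[0.007,-0.03,0],"angular":[0,0,0],"hand":0.3},{"translation":[0.003,-0.017,0],"angular":[0,0,0],"hand":0.3},{"translation":[0,0,0],"angular":[0,0,0],"hand":0.3},{"translation":[0,0,0],"angular":[0,0,0],"hand":0.3}]' 60
python3 -c "
from h import *
delta([.4817,.1285,.13],85.2)
st=manip.get_state();im=save('wrist','w8.png');print(w2pix([.4817,.1285,.149],st))
g=im[:,:,:].astype(int)
for r in range(150,290,10):
  m=np.where((g[r,180:390].max(1)-g[r,180:390].min(1)<30)&(g[r,180:390].sum(1)>250))[0]+180
  print(r,m)"
```

```text
clock: 11.52
position: [0.4812, 0.1295, 0.2212]
ee_rot: [0.001, 0.735, 0.678, 0.001]
contact_force: [0.6, -0.3, 0.3]
width: 0.0599
gripper_force: 0.0
t 11.52 pos [0.4812 0.1295 0.2212] w 0.0599 g 0.0 F [ 0.5782 -0.2897  0.3297]
move first (tool now) mm [-0.9548  0.415  91.1612] turn deg [ 0.0918 -0.0137  0.1695] move after turn mm [-0.9316  0.5638 91.1607]
[283.6616 224.0202]
150 []
160 [249 278 279 280 281 282 283 284 285 286 287 288 289 290]
170 [276 277 278 279 280 281 282 283 284 285 286 287 288 289 290 291 292]
180 [276 277 278 279 280 281 282 283 284 285 286 287 288 289 290 291 292]
190 [276 277 278 279 280 281 282 283 284 285 286 287 288 289 290 291 292]
200 [276 277 278 279 280 281 282 283 284 285 286 287 288 289 290 291 292]
210 [250 276 277 278 279 280 281 282 283 284 285 286 287 288 289 290 291 292]
220 [276 277 278 279 280 281 282 283 284 285 286 287 288 289 290 291 292]
230 [276 277 278 279 280 281 282 283 284 285 286 287 288 289 290 291]
240 [251 276 277 278 279 280 281 282 283 284 285 286 287 288 289 290 291]
250 [276 277 278 279 280 281 282 283 284 285 286 287 288 289 290 291]
260 [276 277 278 279 280 281 282 283 284 285 286 287 288 289 290 291]
270 [203 204 205 206 207 208 209 210 211 212 276 277 278 279 280 281 282 283
 284 285 286 287 288 289 290 291 355 356 357 358 359 360 361 362 363 364
 365]
280 [198 199 200 201 202 203 204 205 206 207 208 209 358 359 360 361 362 363
 364 365 366 367 368 369 380]
```

View pics/w8.png

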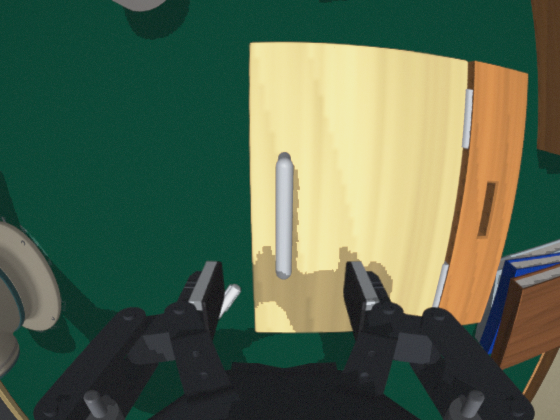

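The bar is at column 284, rows 155–278, centred about 4–5 mm further along tool +x and parallel to the pads. I'll go down and grip it.

```bash
python3 -m handwheel '[{"translation":[0.004,0.0003,0.02],"angular":[0,0,0],"hand":0.3},{"translation":[0,0,0.03],"angular":[0,0,0],"hand":0.3},{"translation":[0,0,0.02],"angular":[0,0,0],"hand":0.3},{"translation":[0,0,0.011],"angular":[0,0,0],"hand":0.3},{"translation":[0,0,0.01],"angular":[0,0,0],"hand":0.3},{"translation":[0,0,0],"angular":[0,0,0],"hand":0.3},{"translation":[0,0,0],"angular":[0,0,0],"hand":0.3}]' 60
python3 -m handwheel '[{"translation":[0,0,0],"angular":[0,0,0],"hand":1},{"translation":[0,0,0],"angular":[0,0,0],"hand":1},{"translation":[0,0,0],"angular":[0,0,0],"hand":1},{"translation":[0,0,0],"angular":[0,0,0],"hand":1},{"translation":[0,0,0],"angular":[0,0,0],"hand":1},{"translation":[0,0,0],"angular":[0,0,0],"hand":1},{"translation":[0,0,0],"angular":[0,0,0],"hand":1},{"translation":[0,0,0],"angular":[0,0,0],"hand":1}]' 60
python3 -c "
from h import *
delta([.4817,.1285,.13],85.2)"
```

```text
clock: 12.15
position: [0.4831, 0.1322, 0.1293]
ee_rot: [-0.0, 0.736, 0.677, -0.0]
contact_force: [0.4, 0.1, -0.2]
width: 0.06
gripper_force: 0.0
clock: 12.82
position: [0.4816, 0.1324, 0.1305]
ee_rot: [-0.0, 0.736, 0.677, -0.0]
contact_force: [-2.8, 0.6, 5.9]
width: 0.0099
gripper_force: 58.5
t 12.82 pos [0.4816 0.1324 0.1305] w 0.0099 g 58.5 F [-2.7599  0.6128  5.9144]
move first (tool now) mm [-3.9141  0.38    0.4965] turn deg [-0.0153 -0.0113  0.0187] move after turn mm [-3.9139  0.3811  0.4974]
```

```bash
python3 -m handwheel '[{"translation":[0,0.0001,-0.0007],"angular":[0.25,0,0],"hand":1},{"translation":[0,0.0001,-0.0007],"angular":[0.25,0,0],"hand":1},{"translation":[0,0.0001,-0.0007],"angular":[0.25,0,0],"hand":1},{"translation":[0,0.0001,-0.0007],"angular":[0.25,0,0],"hand":1},{"translation":[0,0.0001,-0.0007],"angular":[0.25,0,0],"hand":1},{"translation":[0,0.0001,-0.0007],"angular":[0.25,0,0],"hand":1}]'
python3 -m handwheel '[{"translation":[0,0.0001,-0.0007],"angular":[0.25,0,0],"hand":1},{"translation":[0,0.0001,-0.0007],"angular":[0.25,0,0],"hand":1},{"translation":[0,0.0001,-0.0007],"angular":[0.25,0,0],"hand":1},{"translation":[0,0.0001,-0.0007],"angular":[0.25,0,0],"hand":1},{"translation":[0,0.0001,-0.0007],"angular":[0.25,0,0],"hand":1},{"translation":[0,0.0001,-0.0007],"angular":[0.25,0,0],"hand":1}]'
python3 -c "
from h import *
delta([.4816,.1324,.1305],85.2)"
```

```text
clock: 13.32
position: [0.4817, 0.1324, 0.1326]
ee_rot: [-0.011, 0.736, 0.677, -0.01]
contact_force: [-0.6, 2.3, -11.2]
width: 0.01
gripper_force: 58.3
clock: 13.82
position: [0.4831, 0.1323, 0.138]
ee_rot: [-0.02, 0.736, 0.677, -0.018]
contact_force: [-3.0, 3.2, -11.4]
width: 0.01
gripper_force: 58.3
t 13.82 pos [0.4831 0.1323 0.138 ] w 0.01 g 58.3 F [ -2.9558   3.1625 -11.3864]
move first (tool now) mm [ 0.001  -1.0606  7.5824] turn deg [-3.0806  0.0024  0.0318] move after turn mm [-0.     -1.4665  7.5144]
```

```bash
python3 -m handwheel '[{"translation":[0,0.0002,-0.0011],"angular":[0.4,0,0],"hand":1},{"translation":[0,0.0002,-0.0011],"angular":[0.4,0,0],"hand":1},{"translation":[0,0.0002,-0.0011],"angular":[0.4,0,0],"hand":1},{"translation":[0,0.0002,-0.0011],"angular":[0.4,0,0],"hand":1},{"translation":[0,0.0002,-0.0011],"angular":[0.4,0,0],"hand":1},{"translation":[0,0.0002,-0.0011],"angular":[0.4,0,0],"hand":1},{"translation":[0,0.0002,-0.0011],"angular":[0.4,0,0],"hand":1},{"translation":[0,0.0002,-0.0011],"angular":[0.4,0,0],"hand":1},{"translation":[0,0.0002,-0.0011],"angular":[0.4,0,0],"hand":1},{"translation":[0,0.0002,-0.0011],"angular":[0.4,0,0],"hand":1}]'
python3 -m handwheel '[{"translation":[0,0.0002,-0.0011],"angular":[0.4,0,0],"hand":1},{"translation":[0,0.0002,-0.0011],"angular":[0.4,0,0],"hand":1},{"translation":[0,0.0002,-0.0011],"angular":[0.4,0,0],"hand":1},{"translation":[0,0.0002,-0.0011],"angular":[0.4,0,0],"hand":1},{"translation":[0,0.0002,-0.0011],"angular":[0.4,0,0],"hand":1},{"translation":[0,0.0002,-0.0011],"angular":[0.4,0,0],"hand":1},{"translation":[0,0.0002,-0.0011],"angular":[0.4,0,0],"hand":1},{"translation":[0,0.0002,-0.0011],"angular":[0.4,0,0],"hand":1},{"translation":[0,0,0],"angular":[0,0,0],"hand":1},{"translation":[0,0,0],"angular":[0,0,0],"hand":1}]'
python3 -c "
from h import *
delta([.4816,.1324,.1305],85.2)
st=manip.get_state();g=st['position']-rot(st['ee_rot'])[:,2]*.0187
print('bar',g,'rise',(g[2]-.1492)*1e3)
for t in np.arange(.14,.27,.01):print(round(t,2),'rise',155*np.sin(t)+46*np.cos(t)-46,'front',182*np.sin(t))" | head -22
```

```text
clock: 14.65
position: [0.4861, 0.132, 0.1492]
ee_rot: [-0.045, 0.734, 0.676, -0.042]
contact_force: [-5.2, 1.5, -8.8]
width: 0.0099
gripper_force: 58.6
clock: 15.48
position: [0.4893, 0.1317, 0.1582]
ee_rot: [-0.066, 0.733, 0.674, -0.06]
contact_force: [-6.0, 1.8, -4.9]
width: 0.0102
gripper_force: 58.9
t 15.48 pos [0.4893 0.1317 0.1582] w 0.0102 g 58.9 F [-5.9734  1.8239 -4.8754]
move first (tool now) mm [ 0.0366 -2.6491 28.6104] turn deg [-10.2217   0.0029   0.0349] move after turn mm [ 0.0321 -7.6842 27.6862]
bar [0.4926 0.1314 0.1766] rise 27.389425220224027
0.14 rise 21.17911859563796 front 25.396846865251042
0.15 rise 22.646380118465828 front 27.197740110195063
0.16 rise 24.106777060486962 front 28.995913603792772
0.17 rise 25.56016338322418 front 30.791187530193284
0.18 rise 27.006393749256347 front 32.58338236350001
0.19 rise 28.445323536752028 front 34.37231888572312
0.2 rise 29.876808853931607 front 36.15781820470115
0.21 rise 31.300706553456266 front 37.93970177199014
0.22 rise 32.716874246742606 front 39.717791400718234
0.23 rise 34.125170318201455 front 41.491909283404304
0.24 rise 35.52545393939923 front 43.26187800973851
0.25 rise 36.91758508314072 front 45.02752058432319
0.26 rise 38.30142453747166 front 46.788660444372255
```

```bash
python3 -m handwheel '[{"translation":[0,0.0001,-0.0012],"angular":[0.44,0,0],"hand":1},{"translation":[0,0.0001,-0.0012],"angular":[0.44,0,0],"hand":1},{"translation":[0,0.0001,-0.0012],"angular":[0.44,0,0],"hand":1},{"translation":[0,0.0001,-0.0012],"angular":[0.44,0,0],"hand":1},{"translation":[0,0,0],"angular":[0,0,0],"hand":1},{"translation":[0,0,0],"angular":[0,0,0],"hand":1},{"translation":[0,0,0],"angular":[0,0,0],"hand":1},{"translation":[0,0,0],"angular":[0,0,0],"hand":1},{"translation":[0,0,0],"angular":[0,0,0],"hand":1},{"translation":[0,0,0],"angular":[0,0,0],"hand":1}]'
python3 -c "
from h import *
st=manip.get_state();g=st['position']-rot(st['ee_rot'])[:,2]*.0187
print('bar',g,'rise',(g[2]-.1492)*1e3)
s=manip.get_image('scene');w=save('wrist','w9.png')[:,:,::-1]
cv2.imwrite('pics/f.png',cv2.hconcat([cv2.resize(s[100:280,230:420,::-1],(400,380)),cv2.resize(w,(400,380))]))"
```

```text
clock: 16.32
position: [0.4911, 0.1316, 0.1629]
ee_rot: [-0.076, 0.732, 0.673, -0.07]
contact_force: [-5.1, 2.1, -3.3]
width: 0.0098
gripper_force: 59.3
bar [0.4949 0.1312 0.1812] rise 31.970227181392865
```

View pics/f.png

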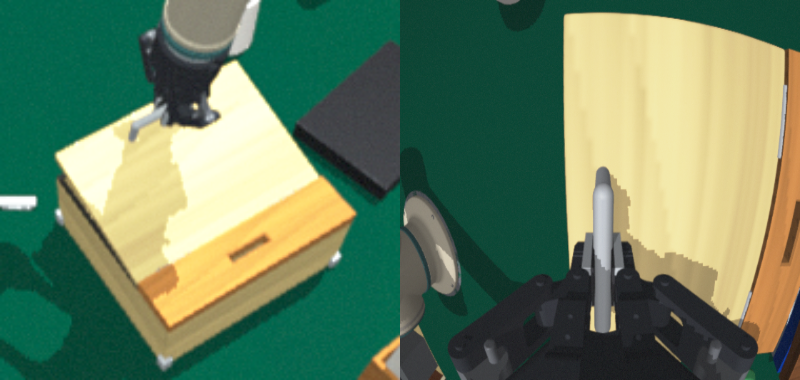

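The lid is ajar in the scene view (left panel), its gap clear along the side at about (100,225), and the handle is still in the fingers. The bar has risen 32 mm, which puts the front edge up about 39 mm, and it is steady.

```bash
python3 -c "
from rig import manip
print(manip.sign_off())"
```

```text
the job is handed in; nothing more can be done
None
```

I posted the tile through the slot and it dropped inside; the lid is free of its seal and held by its handle with the front edge up about 39 mm. On the first try the tile hit the slot's edge (wrist force about 50 N) and tilted in the grip, and I corrected that before posting it.

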